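# Close up the spoon box

### The arm

A 6-joint arm with a two-finger parallel gripper is mounted at the origin on a cart in front of the work surface, level with it; the furniture and walls round the work are solid. World frame = base frame: x ahead of the robot, y to its left, z up, the work surface at z = 0. Lengths are in m, angles in rad, forces in N, time in s.
With the tool pointing down it reaches from about 0.3 to 0.775 m from the base axis. Payload 14.6 kg.
Tool frame: the origin (TCP) lies between the finger pads; the fingertips stand robot.tcp_to_tips ahead of it and the grasp point (between the pads) lies 5 mm behind it (robot.tcp_to_tips is the distance from the TCP to the fingertips, in m); z points along the fingers, y is the line along which they close (so a half turn about z gives the same grasp; the last joint's range is limited). The gripper opens to 94 mm and grips with 3 to 60 N. Pads are 16 mm wide; open, the fingers measure 119 mm over their backs; the gripper's body (75 mm by 177 mm) begins 78 mm behind the grasp point.
Start: joints at [1.092, 0.3, 1.521, -0, 1.321, -0.067], TCP at [0.22, 0.504, 0.219] pointing down, gripper open.
Joint ranges: [-3.03, 3.03], [-0.79, 2.21], [0.23, 2.52], [-1.04, 4.18], [0, 3.07], [-2.55, 2.55]. Speed limits (rad/s): [2.22, 2.22, 2.57, 3.14, 3.14, 3.14].

### API

Orientations are given as a unit quaternion [x, y, z, w].
In Python, from plant import robot gives the robot as it stands.
- The arm moves only by the shell command python3 -m creep 'ROWS' [OPENING]. ROWS is JSON, a list of rows, each a list of 6 numbers: the shift along the tool's x, y, z normalised to -1 to 1, where 1 is 0.5 m, then the turn, a rotation vector about the tool's x, y, z normalised to -1 to 1, where 1 is 2 pi rad. A call has 1 to 5 rows; each row is the pose to reach, as a shift and turn from the pose commanded when the call began, along the tool's axes at that moment, turning the shorter way round; what a row does not reach only later rows make up. A row lasts 1/8 s, in which the tool goes at most 62.5 mm and 10.7 degrees, less where a joint would pass 70% of its speed; a pose out of reach is approached as far as the arm can. A call with a number of a shift or a turn outside -1 to 1 is refused whole. A call with a gripper value outside its range is refused whole. OPENING is the opening, from 0 (shut) to 1 (fully open), set as the call begins (- or left out, the last holds). The fingers move at their own pace and stop on an object; the grip force is fixed at half the most. Time passes only in rows, so rows that repeat a pose let the fingers close. It gives the time, the measured TCP pose, the force, the opening and the grip force at its end, in the units of the state.
- robot.get_obs(): the state, without advancing time (a new reading comes with each control period).
- robot.read_camera(name): name is "side" or "top"; returns a dict with "img" (400x640x3 uint8, red, green, blue), "fx", "fy", "cx", "cy" (pixels), "D" ([k1, k2, p1, p2, k3] as OpenCV has them; the pictures are not rectified), "xyz" and "orientation" of the camera in the world. Camera axes: x right, y down, z forward; pixel columns grow to the right and rows downward; lengths in m; the calibration is good to about 2 mm. A picture is of the moment at which its call begins. There is no depth.
- robot.job_done(): hands the job in; it is judged then, once.
The state is a dict: "time": time; "joints": joint angles; "qvel": joint speeds; "effort": joint torques, N m; "eef_pos": TCP position; "orientation": TCP orientation; "ft_force": force on the tool from outside, world axes, zero at the start; "ft_torque": the same for the moment, N m; "finger_gap": finger opening in m; "gripper_force": force on a finger pad.
Only numpy, scipy, OpenCV 4.12 (cv2) and the standard library are available. Lean on these libraries where they do the work, as an engineer would, in place of code of your own. Each camera call takes 0.05 s, during which the arm holds its last target. There are 200 camera calls.

### The job

Close up the open wooden spoon box: first push the small inner leaf, which stands upright, down until it lies flat inside the box over the teaspoons, and only then push the lid over and down until it is fully shut. Leave the box where it stands on the worktop, and do not knock or move the mug, the jars and the salt shaker around it.

Things in the scene. Friction and masses are not known exactly. Their poses are not given: they have to be found in the camera images.
- spoon_box: Open brown wooden box, 170 mm along its x, 160 along its y, rim at z = 70 mm, walls 8 mm; about 1.5 to 2.5 kg in all, loose (it slides at about 10 N). Origin: centre of its underside, on the worktop. x points roughly away from the robot, parallel to both hinges; y to the left, z up. The lid is hinged on the right-hand rim, the leaf inside the left-hand wall. Teaspoons lie in its two compartments.
- leaf (a joint): Inner leaf: 0 = flat inside the box (its stop), 1.57 = upright. Wooden board 6 mm thick, 146 mm along box x, reaching 72 mm from its hinge line at box y = +68, z = 57 mm (mid-thickness, inside the left-hand wall): towards box -y at 0, upwards at 1.57. Stiff hinge (0.09 N m): it stays at any angle; 1 to 2 N near its edge moves it.
- leaf_edge (a point): Middle of the leaf's free edge (mid-thickness), 72 mm from its hinge. Upright, it stands 59 mm above the rim; flat, the leaf's top is at z = 60 mm, 10 mm below the rim, with a low bead along the edge. Room for the hand: a 0.42 m tall coffee machine stands behind on the left (x over 0.56, y 0.18 to 0.35 m).
- lid (a joint): Lid: 0 = shut on the rim (its stop), 1.57 = straight up, more = leaning outwards to the right (limit 1.9). Board 10 mm thick, 170 mm along box x, reaching 166 mm from its hinge line at box y = -80, z = 70.5 mm (the line lies in its inner, under face): towards box +y at 0, upwards at 1.57. Stiff hinge (0.42 N m): it stays at any angle and does not fall; 2 to 5 N near its edge moves it.
- lid_edge (a point): Middle of the lid's free edge (mid-thickness), 166 mm from its hinge. Shut, the lid's top is at z = 80.5 mm and its edge reaches 6 mm past the left-hand wall. An upright leaf is in the way. Room for the hand: wall cupboards from z = 0.43 m up beyond x = 0.63 m; a thin fixed rod at z = 0.39 to 0.41 m passes on the right over (x, y) = (0.40, -0.36), (0.50, -0.29), (0.60, -0.22) m.
- mug: Striped white mug, loose, bystander, 90 x 120 x 88 mm high, to the left of the box. Origin: centre of its underside.
- salt_shaker: Glass salt shaker with metal cap, loose, bystander, 44 mm across, 90 mm high, close behind or to the right of the box. Origin: centre of its underside.
- spice_jar: Spice jar with red cap, loose, bystander, 45 mm across, 108 mm high, close to the right of or behind the box (may have changed places with the salt shaker). Origin: centre of its underside.
- honey_jar: Honey jar with red cap, loose, bystander, 58 x 62 x 86 mm high, behind the box. Origin: centre of its underside.
Not all that is in view belongs to the job. There is more than one size of the spoon_box; the job needs the larger.

How it is judged:
By the outcome, as a careful person would: the job done as asked, in the order asked, and still so for the second after the job is handed in, with the robot touching nothing.
It also fails if it takes over 48 s, if anything falls off the work surface, if the arm or the gripper's body presses on something with over 40 N, if the wrist force passes 120 N, or if a joint passes its speed limit or range.

## Working session

There is one attempt and no reset: what is moved stays moved. The work goes in short steps, Python scripts to look and compute and a shell command to move; the robot and the scene stay as the last step left them, time stands still between calls to the robot, and variables do not carry over. Pictures are saved under pics/ and viewed, at most 10 in all, crops included, and the job is handed in when it is done.

```bash
ls; mkdir -p pics; python3 - <<'E'
from plant import robot
import cv2
o=robot.get_obs();print(o['time'],o['eef_pos'],o['orientation'],o['finger_gap'],robot.tcp_to_tips)
for n in('side','top'):
    c=robot.read_camera(n);cv2.imwrite(f'pics/{n}0.png',c['img'][:,:,::-1]);print({k:v for k,v in c.items() if k!='img'})
E
```

```text
pics
0.0 [0.2200311  0.50381772 0.21888853] [ 2.04414875e-01  9.78884189e-01 -5.34699816e-04 -1.35645299e-04] 0.09370028067477613 0.014
{'fx': 518.0638642833198, 'fy': 518.0638642833198, 'cx': 315.97263224190755, 'cy': 200.9504648530015, 'D': array([-0.15270645,  0.        ,  0.        ,  0.        ,  0.        ]), 'xyz': array([ 0.30241402, -0.598579  ,  1.18790209]), 'orientation': array([ 0.95019352, -0.16581608,  0.05086414, -0.2589404 ])}
{'fx': 362.72551329715435, 'fy': 362.72551329715435, 'cx': 316.9775918678498, 'cy': 200.38126625587293, 'D': array([-0.00169248,  0.        ,  0.        ,  0.        ,  0.        ]), 'xyz': array([ 0.35873435, -0.01009517,  1.018255  ]), 'orientation': array([-0.69714731,  0.71090962, -0.0505413 ,  0.07770923])}
```

View pics/side0.png

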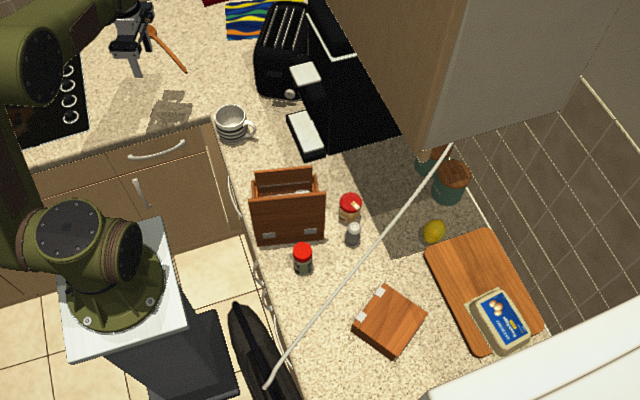

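View pics/top0.png

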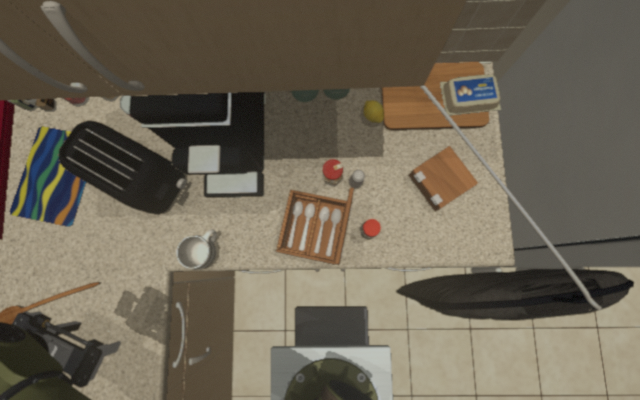

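The side view shows the box with its lid and leaf standing at about (287,205), the mug at (231,122), honey jar at (350,207), salt shaker at (353,234) and spice jar at (303,258). In the top view the box is at about (315,227). I'll enlarge both.

```bash
cat > h.py <<'E'
import numpy as np, cv2
from scipy.spatial.transform import Rotation as R
from plant import robot
def K(c): return np.array([[c['fx'],0,c['cx']],[0,c['fy'],c['cy']],[0,0,1.]])
def ray(c,uv):
    p=cv2.undistortPoints(np.array([[uv]],float),K(c),c['D'])[0,0]
    return R.from_quat(c['orientation']).apply([p[0],p[1],1])
def plane(c,uv,z):
    d=ray(c,uv); return c['xyz']+d*(z-c['xyz'][2])/d[2]
def proj(c,P):
    r=R.from_quat(c['orientation']).inv(); P=np.atleast_2d(P)
    q=r.apply(P-c['xyz']); return cv2.projectPoints(q,np.zeros(3),np.zeros(3),K(c),c['D'])[0][:,0]
def crop(c,x0,y0,x1,y1,s,f):
    cv2.imwrite(f,cv2.resize(c['img'][y0:y1,x0:x1,::-1],None,fx=s,fy=s,interpolation=cv2.INTER_CUBIC))
E
python3 - <<'E'
from h import *
s=robot.read_camera('side');t=robot.read_camera('top')
crop(s,200,80,400,290,2.8,'pics/s1.png');crop(t,160,130,400,290,3.3,'pics/t1.png')
E
```

```text
(no output)
```

View pics/s1.png

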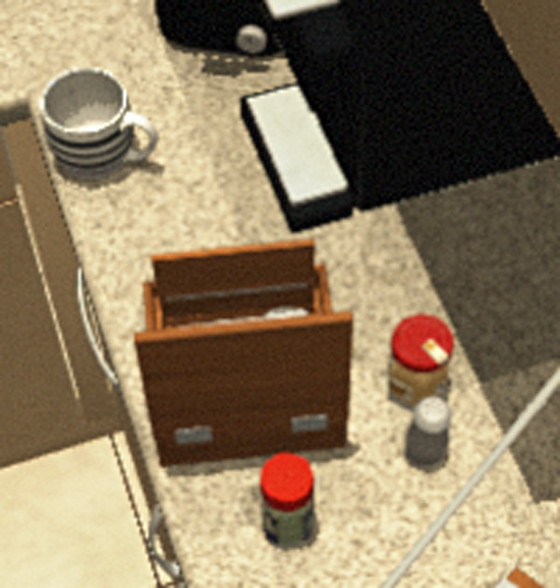

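View pics/t1.png

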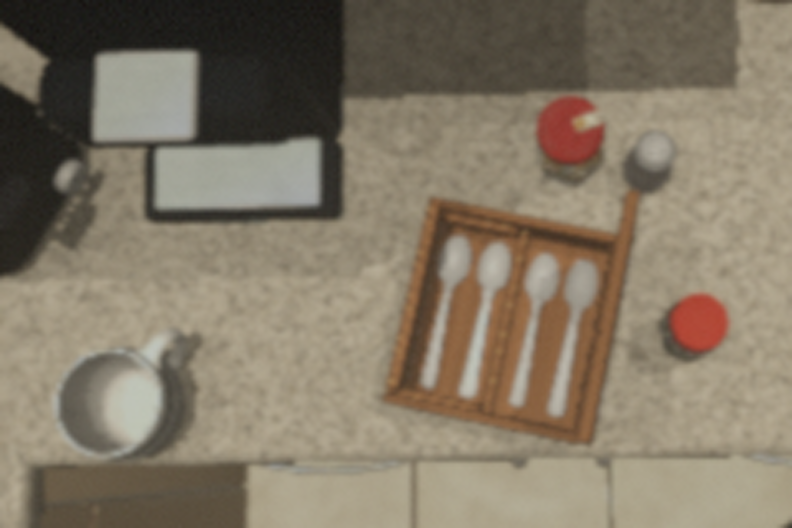

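The crops show the rim corners (top crop) at back-left (433,200) and front-left (388,398). The lid is seen edge-on from (590,440) to (635,193). In the side crop the lid's top edge runs (137,338)–(352,317) and the leaf's top edge (153,257)–(313,243).

```bash
python3 - <<'E'
from h import *
s=robot.read_camera('side');t=robot.read_camera('top')
S=lambda u,v:(200+u/2.8,80+v/2.8);T=lambda u,v:(160+u/3.3,130+v/3.3)
np.set_printoptions(precision=4,suppress=True)
bl=plane(t,T(433,199),.07);fl=plane(t,T(387,399),.07);print('left rim',bl,fl,np.linalg.norm(bl-fl))
ex=(bl-fl);ex/=np.linalg.norm(ex);ey=np.array([-ex[1],ex[0],0]);c=(bl+fl)/2-ey*.08;c[2]=0
print('centre',c,'yaw',np.degrees(np.arctan2(ex[1],ex[0])))
# rays against box cross-section: plane x_box=+-85
def xsec(cam,uv,xb):
    d=ray(cam,uv);k=(xb-(cam['xyz']-c)@ex)/(d@ex);P=cam['xyz']+k*d;return (P-c)@ey,P[2]
for uv,xb in(((138,338),-.085),((352,317),.085)):print('lid side',xsec(s,S(*uv),xb))
for uv,xb in(((153,257),-.073),((313,243),.073)):print('leaf side',xsec(s,S(*uv),xb))
for uv in((162,465),(347,445)):p=plane(s,S(*uv),.07)-c;print('hinge side z=.07',p@ex,p@ey)
for n,P in dict(lidtopback=(.085,-.08,.236),lidtopfront=(-.085,-.08,.236),hb=(.085,-.08,.07),hf=(-.085,-.08,.07),leafb=(.073,.068,.129),leaff=(-.073,.068,.129),bl=(.085,.08,.07),fl=(-.085,.08,.07)).items():
    w=c+ex*P[0]+ey*P[1]+[0,0,P[2]];a=proj(s,w)[0];b=proj(t,w)[0]
    print(n,w,'side',(a-[200,80])*2.8,'top',(b-[160,130])*3.3)
for n,cam,uv,z in(('mug',t,T(112,403),.088),('honey',t,T(570,130),.086),('salt',t,T(655,150),.09),('spice',t,T(698,323),.108),('honeyS',s,S(422,342),.086),('saltS',s,S(432,413),.09),('spiceS',s,S(288,480),.108)):
    print(n,plane(cam,uv,z))
E
```

```text
left rim [0.5624 0.0938 0.07  ] [0.4019 0.1307 0.07  ] 0.16467866357481725
centre [0.4642 0.0343 0.    ] yaw -12.960940502844906
lid side (np.float64(-0.018034850854561777), np.float64(0.13574748887295462))
lid side (np.float64(-0.08626097001816868), np.float64(0.24834291377126982))
leaf side (np.float64(0.14075516802033858), np.float64(0.020868351603085644))
leaf side (np.float64(0.06032948339245409), np.float64(0.13684631847420947))
hinge side z=.07 -0.07626823145078815 -0.10659015581594684
hinge side z=.07 0.08292896058563082 -0.10593793839369053
lidtopback [ 0.5291 -0.0627  0.236 ] side [350.4971 318.4752] top [639.8258 190.5775]
lidtopfront [ 0.3634 -0.0246  0.236 ] side [129.486  340.4961] top [589.1649 443.9105]
hb [ 0.5291 -0.0627  0.07  ] side [345.4972 418.1287] top [627.4214 234.92  ]
hf [ 0.3634 -0.0246  0.07  ] side [149.824  438.3435] top [585.2447 445.2785]
leafb [0.5506 0.0842 0.129 ] side [311.9433 240.8939] top [437.0963 197.7725]
leaff [0.4083 0.1169 0.129 ] side [146.926  256.8416] top [393.7923 386.5075]
bl [0.565  0.0932 0.07  ] side [323.1139 265.1921] top [433.7218 195.862 ]
fl [0.3993 0.1313 0.07  ] side [139.1421 283.1451] top [386.2348 402.3273]
mug [0.4018 0.344  0.088 ]
honey [ 0.6129 -0.0186  0.086 ]
salt [ 0.5936 -0.0857  0.09  ]
spice [ 0.4532 -0.1118  0.108 ]
honeyS [ 0.6158 -0.0222  0.086 ]
saltS [ 0.5965 -0.0926  0.09  ]
spiceS [ 0.4572 -0.1186  0.108 ]
```

```bash
cat > w.py <<'E'
# usage: w.py xb yb ztip (mm, box frame) -> normalised shift/turn; prints state in box frame
import sys; from h import *
C=np.array([.467,.034,0]);a=np.radians(-12.9)
ex=np.array([np.cos(a),np.sin(a),0]);ey=np.array([-np.sin(a),np.cos(a),0]);ez=np.array([0,0,1.])
B=np.array([ex,ey,ez])
def go(t=None):
    np.set_printoptions(precision=4,suppress=True)
    o=robot.get_obs();q=R.from_quat(o['orientation']);tip=o['eef_pos']+q.apply([0,0,robot.tcp_to_tips])
    print('t',round(o['time'],2),'tip box mm',B@(tip-C)*1000,'F box',B@o['ft_force'],'joints',o['joints'])
    if t is not None:
        w=C+B.T@(np.array(t)/1000); goal=R.from_matrix(np.array([ey,ex,-ez]).T)
        print('shift',q.inv().apply(w-tip)/.5,'turn',(q.inv()*goal).as_rotvec()/(2*np.pi))
if __name__=='__main__': go([float(v) for v in sys.argv[1:]] or None)
E
python3 -m creep '[[-0.1,-0.09,0,0,0,0.03],[-0.2,-0.18,0,0,0,0.059],[-0.3,-0.27,0,0,0,0.088],[-0.4,-0.36,0,0,0,0.117],[-0.5,-0.445,0,0,0,0.146]]' 0; python3 w.py -15 110 115
```

```text
time: 0.92
eef_pos: [0.351, 0.2182, 0.2197]
orientation: [0.619, 0.785, 0.0, 0.0]
ft_force: [0.6, 1.1, 1.1]
finger_gap: 0.0476
gripper_force: 0.0
t 0.93 tip box mm [-154.2221  153.6607  205.6683] F box [0.3079 1.2236 1.053 ] joints [ 0.4676 -0.0115  1.8769 -0.0001  1.2755  0.2316]
shift [-0.2021  0.2104  0.1815] turn [ 0.0001 -0.      0.0734]
```

```bash
python3 -m creep '[[-0.05,0.07,0,0,0,0.026],[-0.1,0.14,0,0,0,0.052],[-0.15,0.17,0.04,0,0,0.0734],[-0.18,0.2,0.12,0,0,0.0734],[-0.2021,0.2104,0.1815,0,0,0.0734]]' 0; python3 w.py -15 110 115
python3 - <<'E'
from h import *
s=robot.read_camera('side');t=robot.read_camera('top')
a=cv2.resize(s['img'][90:290,210:380,::-1],None,fx=2.3,fy=2.3);b=cv2.resize(t['img'][130:290,250:400,::-1],None,fx=2.875,fy=2.875)
cv2.imwrite('pics/p2.png',np.hstack([a,b[:460,:405]]))
E
```

```text
time: 1.55
eef_pos: [0.4773, 0.1464, 0.1271]
orientation: [0.781, 0.625, -0.0, -0.0]
ft_force: [-0.1, 1.1, 0.1]
finger_gap: 0.0007
gripper_force: 0.0
t 1.55 tip box mm [-15.0835 111.8493 113.1305] F box [-0.348   1.0428  0.0985] joints [ 0.2242  0.2887  1.7651 -0.      1.0885  0.4445]
shift [-0.0037  0.0001 -0.0037] turn [-0.0001  0.0001  0.0008]
```

View pics/p2.png

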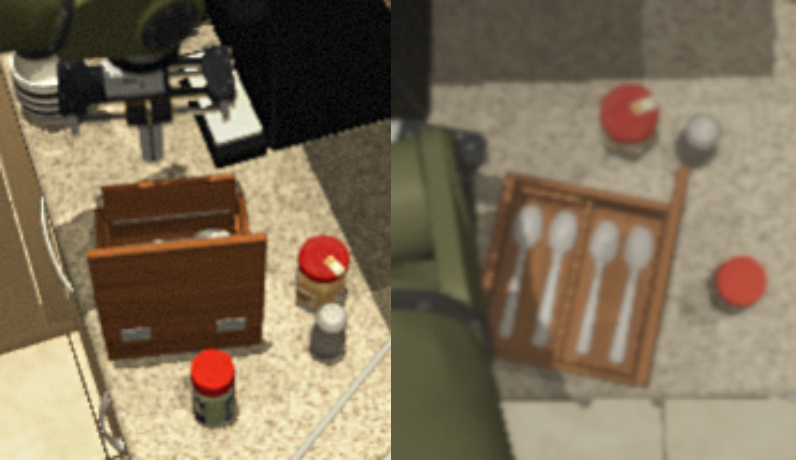

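The fingers are closed on the left of the upright leaf, clear of everything. Next is the push along the leaf's arc.

```bash
python3 -m creep '[[-0.034,0,0,0,0,0],[-0.064,0,0,0,0,0],[-0.08,0,0,0,0,0],[-0.096,0,0,0,0,0],[-0.11,0,0.003,0,0,0]]' 0; python3 w.py -15 49 108.7
```

```text
time: 2.28
eef_pos: [0.4649, 0.0931, 0.1274]
orientation: [0.78, 0.625, 0.0, 0.0]
ft_force: [0.8, 1.4, -0.3]
finger_gap: 0.0007
gripper_force: 0.7
t 2.27 tip box mm [-15.2173  57.1079 113.4391] F box [ 0.4231  1.5259 -0.3024] joints [0.1202 0.2353 1.8333 0.0001 1.0723 0.3397]
shift [-0.0162  0.0003  0.0095] turn [ 0.0001 -0.      0.0009]
```

```bash
python3 -m creep '[[-0.015,0,0.01,0,0,0],[-0.028,0,0.018,0,0,0],[-0.04,0,0.027,0,0,0],[-0.052,0,0.038,0,0,0],[-0.06,0,0.05,0,0,0]]' 0; python3 w.py -15 20.8 75;  python3 -m creep '[[-0.007,0,0.014,0,0,0],[-0.013,0,0.027,0,0,0],[-0.016,0,0.038,0,0,0],[-0.018,0,0.046,0,0,0],[-0.018,0,0.046,0,0,0]]' 0; python3 w.py -15 18 60
```

```text
time: 2.9
eef_pos: [0.4583, 0.0638, 0.1017]
orientation: [0.78, 0.625, -0.0, -0.0]
ft_force: [-0.0, 1.8, 1.1]
finger_gap: 0.0003
gripper_force: 0.6
t 2.9 tip box mm [-15.1811  27.0914  87.7419] F box [-0.4424  1.7098  1.1346] joints [ 0.0592  0.2501  1.8848 -0.      1.0069  0.2788]
shift [-0.0126  0.0003  0.0255] turn [-0.      0.      0.0009]
time: 3.52
eef_pos: [0.4563, 0.0553, 0.0789]
orientation: [0.78, 0.625, -0.0, -0.0]
ft_force: [-0.4, 0.3, -0.2]
finger_gap: 0.0004
gripper_force: 0.0
t 3.52 tip box mm [-15.1907  18.3543  64.9307] F box [-0.454   0.2447 -0.1696] joints [ 0.0409  0.2813  1.9091 -0.0002  0.9517  0.2606]
shift [-0.0007  0.0004  0.0099] turn [-0.0001  0.      0.0009]
```

```bash
python3 -m creep '[[0,0,0.003,0,0,0],[0,0,0.006,0,0,0],[0,0,0.009,0,0,0],[0,0,0.009,0,0,0]]' 0; python3 w.py -15 18 58;  python3 -m creep '[[0,0,0.003,0,0,0],[0,0,0.003,0,0,0]]' 0; python3 w.py -15 18 58
```

```text
time: 4.03
eef_pos: [0.4564, 0.0554, 0.0746]
orientation: [0.78, 0.625, -0.0, -0.0]
ft_force: [0.3, -0.3, 0.6]
finger_gap: 0.0004
gripper_force: 0.0
t 4.03 tip box mm [-15.1067  18.4931  60.5978] F box [ 0.3378 -0.2366  0.6365] joints [0.0411 0.2887 1.9119 0.0001 0.9411 0.2606]
shift [-0.001   0.0002  0.0052] turn [-0.     -0.      0.0009]
time: 4.28
eef_pos: [0.4565, 0.0554, 0.074]
orientation: [0.78, 0.625, 0.0, 0.0]
ft_force: [-5.9, -0.7, 14.4]
finger_gap: 0.0005
gripper_force: 7.0
t 4.28 tip box mm [-14.9654  18.5283  59.9849] F box [-5.5955 -1.9679 14.3676] joints [0.0411 0.2898 1.9122 0.     0.9393 0.2605]
shift [-0.0011 -0.0001  0.004 ] turn [ 0.     -0.      0.0009]
```

```bash
python3 -m creep '[[0,0,-0.05,0,0,0],[0,0,-0.15,0,0,0],[0,0,-0.26,0,0,0],[0,0,-0.36,0,0,0],[0,0,-0.43,0,0,0]]' 0; python3 w.py -15 -125 275
python3 - <<'E'
from h import *
s=robot.read_camera('side');t=robot.read_camera('top')
a=cv2.resize(s['img'][90:290,210:380,::-1],None,fx=2.3,fy=2.3);b=cv2.resize(t['img'][130:290,250:400,::-1],None,fx=2.875,fy=2.875)
cv2.imwrite('pics/p3.png',np.hstack([a,b[:460,:405]]))
E
```

```text
time: 4.9
eef_pos: [0.4565, 0.0554, 0.2905]
orientation: [0.78, 0.625, 0.001, 0.001]
ft_force: [-0.7, -0.3, -0.2]
finger_gap: 0.0004
gripper_force: 0.0
t 4.9 tip box mm [-15.0009  18.5539 276.5118] F box [-0.6427 -0.4607 -0.1614] joints [0.0411 0.0454 1.6537 0.0001 1.4403 0.2605]
shift [-0.2871 -0.0016  0.0028] turn [ 0.0003 -0.0001  0.0009]
```

View pics/p3.png

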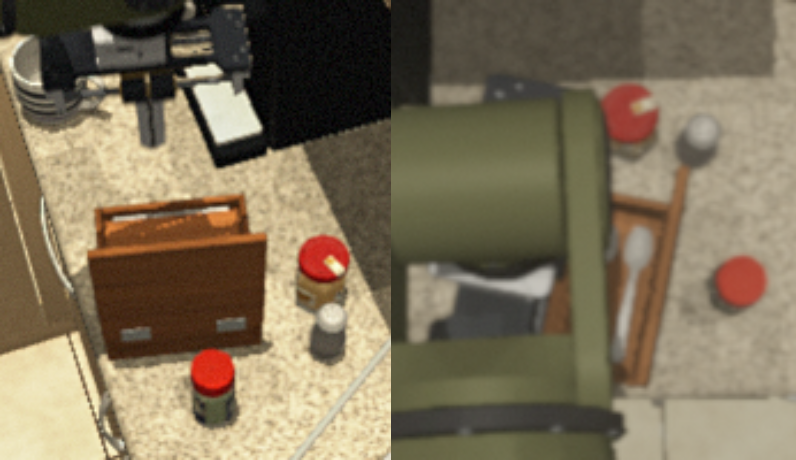

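The leaf lies flat at (175,235) and the lid still stands with its top edge at (90,255)–(265,240). Next I cross over the lid and go down on its right side.

```bash
python3 -m creep '[[-0.1,0,0,0,0,0],[-0.2,0,0,0,0,0],[-0.287,0,0,0,0,0],[-0.287,0,0.06,0,0,0],[-0.287,0,0.125,0,0,0]]' 0; python3 w.py -15 -98 213
```

```text
time: 5.62
eef_pos: [0.4248, -0.0851, 0.2241]
orientation: [0.781, 0.625, -0.0, -0.0]
ft_force: [0.0, 0.0, 0.3]
finger_gap: -0.0
gripper_force: 0.0
t 5.62 tip box mm [ -14.5794 -125.5513  210.0715] F box [0.0047 0.0099 0.317 ] joints [-0.2824  0.032   1.8224  0.0001  1.2876 -0.0616]
shift [ 0.0551 -0.0006 -0.0059] turn [-0.0001 -0.      0.0007]
```

```bash
python3 -m creep '[[0.03,0,0,0,0,0],[0.054,0,0,0,0,0],[0.08,0,0,0,0,0],[0.104,0,0.001,0,0,0],[0.128,0,0.003,0,0,0]]' 0; python3 w.py -15 -27 197
```

```text
time: 6.25
eef_pos: [0.4396, -0.0214, 0.2247]
orientation: [0.78, 0.626, 0.0, 0.001]
ft_force: [2.0, -2.6, 1.1]
finger_gap: 0.0007
gripper_force: 1.4
t 6.25 tip box mm [-14.3094 -60.1454 210.6715] F box [ 2.4908 -2.1218  1.1078] joints [-0.1318  0.0466  1.8058 -0.0002  1.2878  0.0875]
shift [ 0.0663 -0.001   0.0273] turn [0.0002 0.     0.0009]
```

```bash
python3 -m creep '[[0.036,0,0.014,0,0,0],[0.067,0,0.028,0,0,0],[0.101,0,0.048,0,0,0],[0.128,0,0.068,0,0,0],[0.152,0,0.092,0,0,0]]' 0; python3 w.py -15 28.2 149.2
```

```text
time: 6.88
eef_pos: [0.4558, 0.0529, 0.1774]
orientation: [0.78, 0.625, 0.0, -0.0]
ft_force: [1.3, -0.4, 2.5]
finger_gap: 0.0006
gripper_force: 1.0
t 6.88 tip box mm [-15.1498  15.9367 163.3874] F box [ 1.394  -0.0879  2.4832] joints [0.0356 0.1389 1.8202 0.0002 1.1826 0.2548]
shift [0.0245 0.0004 0.0284] turn [-0.     -0.      0.0009]
```

```bash
python3 -m creep '[[0.024,0,0.028,0,0,0],[0.044,0,0.062,0,0,0],[0.057,0,0.094,0,0,0],[0.065,0,0.122,0,0,0],[0.069,0,0.14,0,0,0]]' 0; python3 w.py -15 52 80.5;  python3 -m creep '[[0.001,0,0.007,0,0,0],[0.002,0,0.014,0,0,0],[0.002,0,0.019,0,0,0],[0.002,0,0.019,0,0,0]]' 0; python3 w.py -15 52 80.5
```

```text
time: 7.5
eef_pos: [0.4629, 0.0857, 0.1072]
orientation: [0.78, 0.625, -0.0, -0.0]
ft_force: [-1.2, 0.8, 1.1]
finger_gap: 0.0004
gripper_force: 0.7
t 7.5 tip box mm [-15.5359  49.5227  93.1712] F box [-1.3357  0.4725  1.1499] joints [0.1053 0.2587 1.8585 0.     1.0254 0.3248]
shift [0.005  0.0011 0.0253] turn [-0.0002  0.      0.0009]
time: 8.0
eef_pos: [0.4634, 0.0865, 0.0987]
orientation: [0.78, 0.625, 0.0, 0.0]
ft_force: [-0.1, 0.1, -0.5]
finger_gap: 0.0005
gripper_force: 0.0
t 8.0 tip box mm [-15.1782  50.3748  84.7217] F box [-0.1588  0.0979 -0.5206] joints [ 0.1068  0.2724  1.8641 -0.0001  1.0049  0.3265]
shift [0.0032 0.0004 0.0084] turn [0.     0.     0.0009]
```

```bash
python3 -m creep '[[0,0,0.003,0,0,0],[0,0,0.006,0,0,0],[0,0,0.007,0,0,0],[0,0,0.007,0,0,0]]' 0; python3 w.py;  python3 -m creep '[[0,0,0.002,0,0,0],[0,0,0.003,0,0,0],[0,0,0.003,0,0,0]]' 0; python3 w.py
```

```text
time: 8.5
eef_pos: [0.4634, 0.0866, 0.0952]
orientation: [0.78, 0.625, -0.0, 0.0]
ft_force: [0.1, -0.9, -0.1]
finger_gap: 0.0002
gripper_force: 0.3
t 8.5 tip box mm [-15.2184  50.4375  81.1979] F box [ 0.3489 -0.8667 -0.127 ] joints [ 0.107   0.2779  1.8667 -0.0001  0.9969  0.3266]
time: 8.88
eef_pos: [0.4635, 0.0866, 0.0946]
orientation: [0.78, 0.625, 0.0, 0.0]
ft_force: [-5.6, 0.1, 13.9]
finger_gap: 0.0008
gripper_force: 7.3
t 8.88 tip box mm [-15.1227  50.5156  80.5699] F box [-5.4499 -1.1622 13.8604] joints [ 0.1071  0.2789  1.8672 -0.0001  0.995   0.3265]
```

The tips are at z = 80.6 mm with 14 N, so the lid is on its stop. I'll withdraw and look.

```bash
python3 -m creep '[[0,0,-0.04,0,0,0],[0,0,-0.12,0,0,0],[0,0,-0.2,0,0,0],[0,0,-0.28,0,0,0],[0,0,-0.34,0,0,0]]' 0; python3 -m creep '[[0,-0.06,0,0,0,0],[0.08,-0.13,0,0,0,0],[0.18,-0.18,0,0,0,0],[0.28,-0.18,0,0,0,0],[0.28,-0.18,0,0,0,0]]'
python3 - <<'E'
from h import *
s=robot.read_camera('side');t=robot.read_camera('top')
a=cv2.resize(s['img'][90:290,210:380,::-1],None,fx=2.3,fy=2.3);b=cv2.resize(t['img'][130:290,250:400,::-1],None,fx=2.875,fy=2.875)
cv2.imwrite('pics/p4.png',np.hstack([a,b[:460,:405]]))
E
```

```text
time: 9.5
eef_pos: [0.4634, 0.0865, 0.2653]
orientation: [0.78, 0.625, 0.0, 0.0]
ft_force: [-0.2, 0.2, -0.5]
finger_gap: 0.0007
gripper_force: 0.0
time: 10.12
eef_pos: [0.4057, 0.2449, 0.2631]
orientation: [0.779, 0.627, -0.001, -0.0]
ft_force: [0.7, -0.6, -0.1]
finger_gap: 0.0005
gripper_force: 0.0
```

View pics/p4.png

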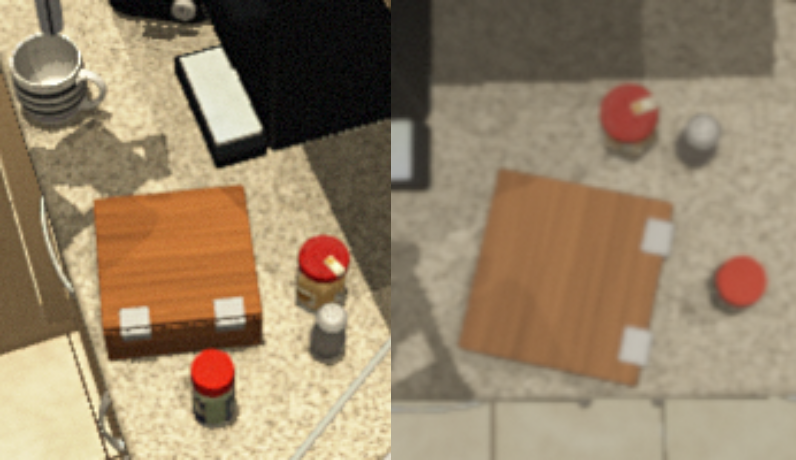

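The lid is shut, with its corners at (95,200), (243,187), (260,318) and (107,335). The jars, shaker and mug are where they were, and the box hasn't moved. Handing in.

```bash
python3 -c "
from plant import robot; print(robot.job_done())"
```

```text
the job is handed in; nothing more can be done
None
```

I pushed the leaf flat first, then shut the lid onto its stop, and handed the job in at about 10 s; in the last pictures the box, mug, jars and salt shaker had not visibly moved.

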